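# Dock the tip box on the pipetting deck and open it

## Robot

A 6-joint arm with a two-finger parallel gripper is mounted at the origin on a cart in front of the work surface, level with it; the furniture and walls round the work are solid. World frame = base frame: x ahead of the robot, y to its left, z up, the work surface at z = 0. Lengths are in m, angles in rad, forces in N, time in s.
With the tool pointing down it reaches from about 0.325 to 0.875 m from the base axis. Payload 4.4 kg.
Tool frame: the origin (TCP) lies on the centre line of the jaws, within the pads' length; the fingertips stand 22 mm ahead of it and the grasp point (between the pads) lies 3 mm ahead of it; z points along the fingers, y is the line along which they close (so a half turn about z gives the same grasp; the last joint's range is limited). The gripper opens to 85 mm and grips with 20 to 120 N. Pads are 22 mm wide; open, the fingers measure 114 mm over their backs; the gripper's body (76 mm by 85 mm) begins 54 mm behind the grasp point. The pads swing forward as they close: fully open they stand 13 mm farther back than shut.
Start: joints at [-1.355, 0.207, 1.542, -0, 1.393, -0.15], TCP at [0.206, -0.537, 0.253] pointing down, gripper open.
Joint ranges: [-2.73, 2.73], [-0.86, 2.22], [0.23, 2.46], [-1.11, 4.25], [0.08, 2.63], [-2.82, 2.82]. Speed limits (rad/s): [2.79, 2.79, 3.14, 3.14, 3.14, 3.14].

## Interface

Orientations are given as a unit quaternion [x, y, z, w].
In Python, from station import sensors, snapshot, env gives the robot as it stands.
- The arm moves only by the tool move_arm, never from a script. Its argument "increments" is a list of rows, each an object of numbers: "wx", "wy", "wz": the turn, a rotation vector about the tool's x, y, z in degrees; "x", "y", "z": the shift along the tool's x, y, z in m; "fingers": the opening, from 0 (shut) to 1 (fully open). A call has exactly 8 rows; each row is the pose to reach, as a shift and turn from the pose commanded when the call began, along the tool's axes at that moment; what a row does not reach only later rows make up. A row lasts 1/12 s, in which the tool goes at most 41.7 mm and 7.16 degrees, less where a joint would pass 70% of its speed; a pose out of reach is approached as far as the arm can. A call with a gripper value outside its range is refused whole. The fingers move at their own pace and stop on an object; "newtons" is the grip in N (left out, the last holds). Time passes only in rows, so rows that repeat a pose let the fingers close, or fill a call up. It gives the time, the measured TCP pose, the force, the opening and the grip force at its end, in the units of the state.
- sensors.get_obs(): the state, without advancing time (a new reading comes with each control period).
- snapshot(name): name is "scene" or "top" or "wrist"; returns a dict with "pixels" (384x512x3 uint8, red, green, blue), "fovy" (degrees; the focal length in pixels is half the picture's height over the tangent of half this angle, whatever the lens; pixels are square), "cx", "cy" (the principal point, pixels), "R" (3x3) and "t" (3): a world point X has camera coordinates R X + t. Camera axes: x right, y down, z forward; pixel columns grow to the right and rows downward; lengths in m; the calibration is good to about 2 mm. A picture is of the moment at which its call begins. There is no depth.
- env.sign_off(): hands the job in; it is judged then, once.
The state is a dict: "time": time; "joints": joint angles; "qvel": joint speeds; "joint_efforts": joint torques, N m; "ee_pos": TCP position; "orientation": TCP orientation; "contact_force": force on the tool from outside, world axes, zero at the start; "moment": the same for the moment, N m; "gripper_width": opening from 0.0 (shut) to 1.0 (fully open); "gripper_force": force on a finger pad.
Only numpy, scipy, OpenCV 4.12 (cv2) and the standard library are available. Lean on these libraries where they do the work, as an engineer would, in place of code of your own. Each camera call takes 0.05 s, during which the arm holds its last target. There are 200 camera calls.

## Task

Dock the pipette tip box on the metal loading deck: with its lid still shut, slide it square and flush into the corner of the deck's black fence, touching both the far and the left rail. Then lift the lid, which has a thumb tab in front, and open it all the way until it rests on its stop, leaving the box flush in the corner. Do not tip the box or disturb the other things on the bench.

Things in the scene. Friction and masses are not known exactly. Their poses are not given: they have to be found in the camera images.
- deck: fixed aluminium deck plate, 200 (x) x 250 (y) mm, top face 10 mm above the bench; origin under its centre; it may stand turned. On it a black L-shaped fence: two rails 18 mm tall above the plate, 11 mm thick; from the inner corner the far rail runs 227 mm to -y, the left rail 160 mm to -x. Plate edges lie 185 mm to -x and 235 mm to -y of that corner
- nest_corner (a point): inner corner of the black fence, at the plate's top face. Axes are the deck's: +x points square into the far rail, whose inner face is this point's plane x = 0; +y into the left rail, inner face at y = 0; z up
- tip_box: loose blue pipette tip box, 0.18 to 0.35 kg, on the deck; origin at its underside, z up. Walls from x = -43 mm (front, robot side) to +39 mm (far, hinge side), y -59 to +59 mm; base 42 mm tall, clear shut lid up to 69 mm. 82 mm deep, too wide to grip: push it on the base's walls. Docked, its origin is at (-39, -59, 0) mm in nest_corner's frame, axes parallel
- box_far_left (a point): bottom corner of the box at its far left, (39, 59, 0) mm in the box's frame; meets nest_corner when docked
- box_far_right (a point): bottom corner of the box at its far right, (39, -59, 0) mm in the box's frame; on the far rail when docked
- box_near_left (a point): bottom corner of the box at its near left, (-43, 59, 0) mm in the box's frame; on the left rail when docked
- tip_box_lid (a joint): hinge of the lid, rad: 0 shut, grows as the lid's front goes up and back, 1.92 at its stop. Axis along the box's y at x = 41 mm, z = 43 mm in the box's frame. Light (36 g), hinge slightly stiff and damped: let go below about 0.85 rad it sinks shut, between there and 1.7 rad it stays, so push it right to the stop; little force is needed, more would tip the box
- tab_tip (a point): middle of the front edge of the blue thumb tab on the lid's front rim, a plate 40 mm wide (y), 4 mm thick, that stands out 18 mm in front of the wall; shut, this point is at (-60.5, 0, 47) mm in the box's frame, with free room under the tab. It moves with the lid, its axes as the lid's (equal to the box's when shut)
- microscope: tall fixed microscope on the bench to the left of the deck, pale green, 420 mm tall; origin under its middle; with its overhanging eyepieces it reaches 245 mm to -x (towards the robot) and 100 mm to either side in y: reach round it, not through it
- micropipette: white hand-held pipette lying on the bench in front of the microscope, 244 mm long, 26 x 33 mm; leave alone; origin under its centre
- petri_1: clear round covered dish, 62 mm across, 15 mm tall, near the bench's front edge to the right; leave alone; origin under its centre
- forceps: steel forceps lying near the bench's front edge, 128 mm long, 10 mm tall; leave alone; origin under its centre
- eyepiece_cap: black round cap, 34 mm across, 14 mm tall, on the bench left of the deck; leave alone; origin under its centre
- iodine_dropper: small dropper bottle with black teat, 33 mm across, 96 mm tall, on the bench left of the deck; leave alone; origin under its centre

How it is judged:
By the outcome, as a careful person would: the job done as asked, in the order asked, and still so for the second after the job is handed in, with the robot touching nothing.
It also fails if it takes over 72 s, if anything falls off the work surface, if the arm or the gripper's body presses on something with over 40 N, if the wrist force passes 120 N, or if a joint passes its speed limit or range.

## Working session

There is one attempt and no reset: what is moved stays moved. The work goes in short steps, Python scripts to look and compute and a tool call to move; the robot and the scene stay as the last step left them, time stands still between calls to the robot, and variables do not carry over. Pictures are saved under pics/ and viewed, at most 10 in all, crops included, and the job is handed in when it is done.

Besides the shell and the picture viewer there is one more tool, called after "Emit:" as name(argument=value, ...) on one line, values as JSON. move_arm: Moves the arm, as the interface text tells. Its arguments: {"type":"object","properties":{"increments":{"type":"array","items":{"type":"object","properties":{"wx":{"type":"number"},"wy":{"type":"number"},"wz":{"type":"number"},"x":{"type":"number"},"y":{"type":"number"},"z":{"type":"number"},"fingers":{"type":"number"}}}},"newtons":{"type":"number"}},"required":["increments"]}

```bash
ls; mkdir -p pics; cat > h.py <<'E'
import numpy as np, cv2
from station import sensors, snapshot, env
from scipy.spatial.transform import Rotation as Ro
def f(s): return s["pixels"].shape[0]/2/np.tan(np.radians(s["fovy"])/2)
def ray(s,uv,z):
    uv=np.atleast_2d(np.asarray(uv,float)); R=np.array(s["R"]);t=np.array(s["t"])
    d=np.c_[(uv[:,0]-s["cx"])/f(s),(uv[:,1]-s["cy"])/f(s),np.ones(len(uv))]@R
    c=-R.T@t
    return c+d*((z-c[2])/d[:,2])[:,None]
def proj(s,X):
    c=np.atleast_2d(X)@np.array(s["R"]).T+s["t"]
    return c[:,:2]/c[:,2:]*f(s)+[s["cx"],s["cy"]]
def save(s,n,crop=None,k=1):
    im=s["pixels"][:,:,::-1]
    if crop: im=im[crop[1]:crop[3],crop[0]:crop[2]]
    cv2.imwrite("pics/"+n,cv2.resize(im,None,fx=k,fy=k,interpolation=cv2.INTER_CUBIC))
E
python3 - <<'E'
from h import *
a=snapshot("top");b=snapshot("scene")
np.savez("s0.npz",a=a["pixels"],b=b["pixels"])
save(a,"top0.png",k=1.5);save(b,"scene0.png",k=1.5)
for s in(a,b): print(s["fovy"],-np.array(s["R"]).T@s["t"],np.round(s["R"],2).tolist())
print(sensors.get_obs())
E
```

```text
pics
47.604245349524454 [ 0.3376669  -0.02700623  1.15403124] [[0.0, -1.0, -0.01], [-0.99, -0.0, -0.17], [0.17, 0.01, -0.99]]
42.252512854677875 [-0.28560428  0.59168498  0.50562608] [[-0.61, -0.79, -0.02], [-0.29, 0.24, -0.92], [0.74, -0.56, -0.38]]
{'time': 0.1, 'joints': array([-1.35548467e+00,  2.07407316e-01,  1.54281775e+00, -4.12911059e-06,
        1.39348708e+00, -1.50498051e-01]), 'qvel': array([ 0.00022298, -0.00081406, -0.00453852, -0.00120725, -0.00104246,
       -0.00100876]), 'joint_efforts': array([ 5.01472896e-04, -3.84089005e+01, -2.92547429e+01, -1.66917389e-04,
        4.83731637e-03, -1.59513814e-05]), 'ee_pos': array([ 0.20553231, -0.53632913,  0.25219748]), 'orientation': array([ 9.83318869e-01,  1.81886994e-01, -3.63676412e-05, -1.05912187e-03]), 'contact_force': array([ 0.05469421,  0.4258574 , -0.68569368]), 'moment': array([0.01142785, 0.01145833, 0.04887966]), 'gripper_force': 0.0, 'gripper_width': 0.9968389725721695}
```

View pics/top0.png

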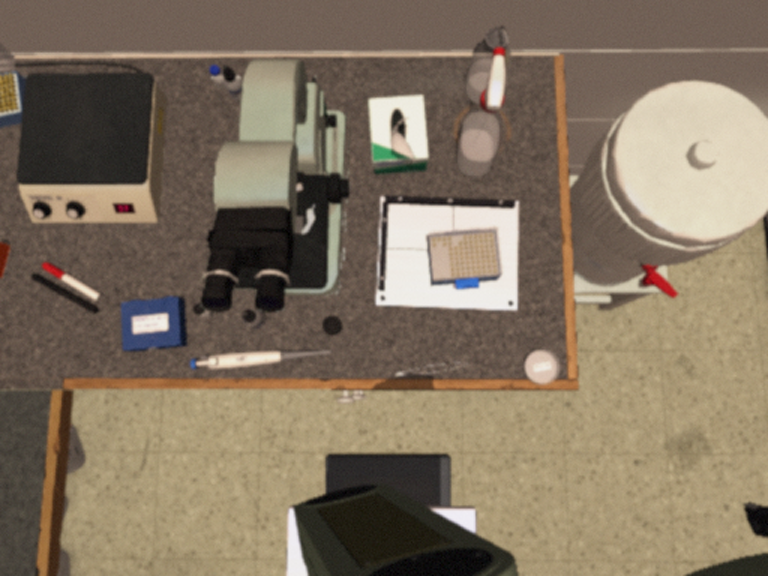

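View pics/scene0.png

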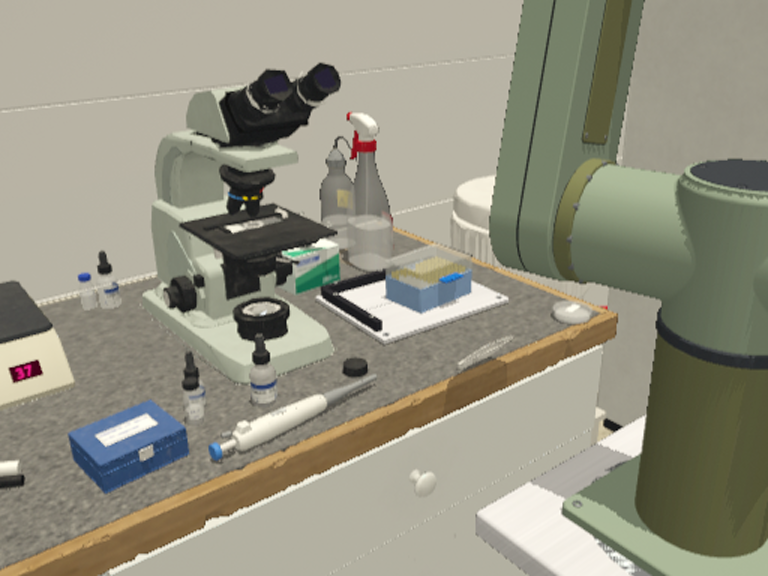

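The top view (1.5× scale) shows the deck at (378–520, 196–310). The inner fence corner is near (385, 205), the box is at (428–500, 230–288), and its blue tab is near (467, 283). The box sits about 60 mm right of and 40 mm short of the corner.

```bash
python3 - <<'E'
from h import *
a=snapshot("top")
save(a,"top1.png",(240,120,360,215),6)
im=a["pixels"];hsv=cv2.cvtColor(im,cv2.COLOR_RGB2HSV)
m=((hsv[...,2]>190)&(hsv[...,1]<40)).astype(np.uint8);m[:, :245]=0;m[:,352:]=0;m[:130]=0;m[210:]=0
n,l,st,_=cv2.connectedComponentsWithStats(m);k=1+st[1:,4].argmax();c=(l==k)
print(st[k])
# front edge: bottom-most per column; right edge: right-most per row
cols=np.arange(262,338);v=[np.where(c[:,u])[0].max()+.5 for u in cols]
rows=np.arange(145,198);u=[np.where(c[r])[0].max()+.5 for r in rows]
P=ray(a,np.c_[cols,v],.01);Q=ray(a,np.c_[u,rows],.01)
pf=np.polyfit(P[:,1],P[:,0],1);pr=np.polyfit(Q[:,0],Q[:,1],1)
print("front x=",pf,np.std(P[:,0]-np.polyval(pf,P[:,1])),"right y=",pr,np.std(Q[:,1]-np.polyval(pr,Q[:,0])))
y=(pr[0]*pf[1]+pr[1])/(1-pr[0]*pf[0]);x=pf[0]*y+pf[1]
th=np.arctan((-pf[0]+pr[0])/2); ex=np.array([np.cos(th),np.sin(th)]);ey=np.array([-ex[1],ex[0]])
C=np.array([x,y])+.185*ex+.235*ey
print("th",np.degrees(th),np.degrees([np.arctan(-pf[0]),np.arctan(pr[0])]),"frontright",x,y,"corner",C)
b=((hsv[...,0]>100)&(hsv[...,0]<125)&(hsv[...,1]>150)&(hsv[...,2]>100)).astype(np.uint8);b[:,:280]=0;b[:,350:]=0;b[:150]=0
ys,xs=np.where(b);print(len(xs),xs.min(),xs.max(),ys.min(),ys.max(),"tab",ray(a,[xs.mean(),ys.mean()],.059))
r=cv2.minAreaRect(np.c_[xs,ys].astype(np.float32));print(r)
# fence inner corner projection
X=np.r_[C,.01];print("corner px",proj(a,X),(proj(a,X)-[240,120])*6)
E
```

```text
[ 251  135   95   72 4219]
front x= [0.04028465 0.49699345] 0.00093317997307885 right y= [-0.03185628 -0.22260186] 0.00036177682944584736
th -2.065789667761184 [-2.30689307 -1.82461306] frontright 0.48740052095008907 -0.2381286292606673 corner [ 0.68075134 -0.00995006]
69 304 318 186 191 tab [[ 0.52738392 -0.14523235  0.059     ]]
((311.08538818359375, 188.26829528808594), (4.748556137084961, 14.2456693649292), 83.6598129272461)
corner px [[258.27783283 135.85854232]] [[109.66699701  95.15125394]]
```

View pics/top1.png

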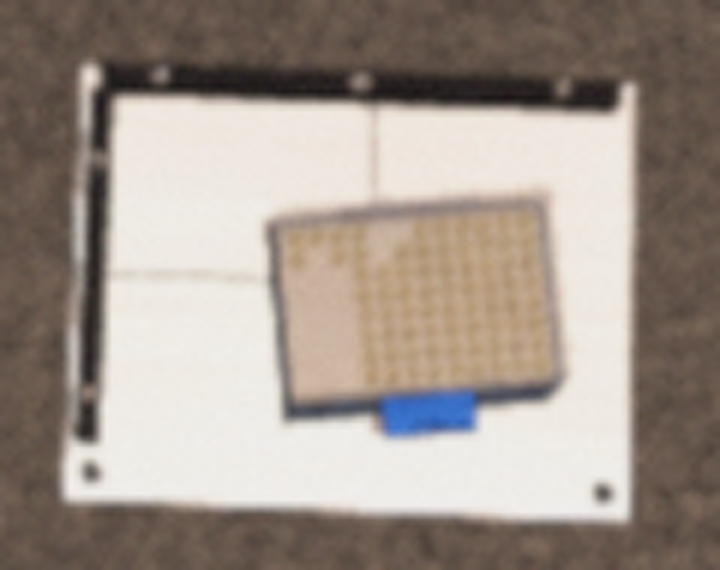

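The close-up confirms it. The deck is yawed about −2° and its inner corner is at crop (110, 95), which matches the fit. The box is yawed about +5°, with its tab at crop (430, 415).

My plan has three pushes:
1. Push the right wall toward +y with two fingers until the box meets the left rail.
2. Push the front wall toward +x, with the fingers straddling the tab, until it meets the far rail.
3. Tilt the tool and lift the tab from below.

```bash
cat >> h.py <<'E'
C=np.array([.6808,-.0100,.010]); TH=-2.07
D=Ro.from_euler('z',TH,degrees=True).as_matrix()   # deck axes
def d2w(p): return C+D@np.asarray(p,float)
def w2d(p): return D.T@(np.asarray(p)-C)
def tool(yaw,tilt=0):  # yaw of tool x in deck frame; tilt>0: fingers swing toward tool +x
    R=D@Ro.from_euler('z',yaw,degrees=True).as_matrix()@np.diag([1.,-1,-1])
    return R@Ro.from_euler('y',tilt,degrees=True).as_matrix()
def go(pd,yaw,tilt=0):  # pd: TCP target in deck frame (m)
    o=sensors.get_obs();R=Ro.from_quat(o["orientation"]).as_matrix()
    s=R.T@(d2w(pd)-o["ee_pos"]);w=np.degrees(Ro.from_matrix(R.T@tool(yaw,tilt)).as_rotvec())
    print("shift mm",np.round(s*1e3,1),"turn",np.round(w,2))
def st():
    o=sensors.get_obs();p=w2d(o["ee_pos"])*1e3
    print("t",round(o["time"],2),"deck mm",np.round(p,1),"F",np.round(D.T@o["contact_force"],1),"grip",round(o["gripper_width"],3))
E
python3 - <<'E'
from h import *
print(tool(0,30)[:,2])
st();p=w2d([.584,-.240,.15]);print(p*1e3);go(p,90)
E
```

```text
[ 0.49967372 -0.01806023 -0.8660254 ]
t 0.15 deck mm [-455.9 -543.2  242.3] F [-1.  -0.3 -0.5] grip 0.997
[ -88.42912751 -233.34637218  140.        ]
shift mm [ 459.4 -141.3  102.7] turn [ -0.08  -0.07 -66.97]
```

Emit:
move_arm(increments=[{"x":0.04,"y":-0.012,"z":0.009,"wz":-6,"fingers":0.45},{"x":0.08,"y":-0.024,"z":0.018,"wz":-12,"fingers":0.45},{"x":0.115,"y":-0.035,"z":0.026,"wz":-18,"fingers":0.45},{"x":0.15,"y":-0.047,"z":0.034,"wz":-24,"fingers":0.45},{"x":0.19,"y":-0.059,"z":0.043,"wz":-30,"fingers":0.45},{"x":0.23,"y":-0.071,"z":0.051,"wz":-36,"fingers":0.45},{"x":0.27,"y":-0.083,"z":0.06,"wz":-42,"fingers":0.45},{"x":0.31,"y":-0.095,"z":0.069,"wz":-48,"fingers":0.45}])

```text
validation failed for argument at $.in...
```

```bash
python3 - <<'E'
from h import *
st();go([-.092,-.233,.14],90)
E
```

```text
t 0.15 deck mm [-455.9 -543.2  242.3] F [-1.  -0.3 -0.5] grip 0.997
shift mm [ 456.3 -143.   102.7] turn [ -0.08  -0.07 -66.97]
```

Emit:
move_arm(increments=[{"x":0.04,"y":-0.012,"z":0.009,"wx":0,"wy":0,"wz":-6,"fingers":0.45},{"x":0.08,"y":-0.024,"z":0.018,"wx":0,"wy":0,"wz":-12,"fingers":0.45},{"x":0.115,"y":-0.035,"z":0.026,"wx":0,"wy":0,"wz":-18,"fingers":0.45},{"x":0.15,"y":-0.047,"z":0.034,"wx":0,"wy":0,"wz":-24,"fingers":0.45},{"x":0.19,"y":-0.059,"z":0.043,"wx":0,"wy":0,"wz":-30,"fingers":0.45},{"x":0.23,"y":-0.071,"z":0.051,"wx":0,"wy":0,"wz":-36,"fingers":0.45},{"x":0.27,"y":-0.083,"z":0.06,"wx":0,"wy":0,"wz":-42,"fingers":0.45},{"x":0.31,"y":-0.095,"z":0.069,"wx":0,"wy":0,"wz":-48,"fingers":0.45}])

```text
time: 0.82
ee_pos: [0.4592, -0.3382, 0.1846]
orientation: [0.823, 0.568, -0.0, -0.0]
contact_force: [1.3, -1.2, 0.1]
gripper_width: 0.448
gripper_force: 0.0
```

```bash
python3 - <<'E'
from h import *
st();go([-.092,-.233,.14],90)
E
```

```text
t 0.82 deck mm [-209.6 -336.   174.6] F [ 1.3 -1.2  0.1] grip 0.448
shift mm [135.2  78.4  34.6] turn [-1.000e-02 -0.000e+00 -1.868e+01]
```

Emit:
move_arm(increments=[{"x":0.034,"y":0.02,"z":0.009,"wx":0,"wy":0,"wz":-5,"fingers":0.45},{"x":0.068,"y":0.04,"z":0.018,"wx":0,"wy":0,"wz":-10,"fingers":0.45},{"x":0.1,"y":0.06,"z":0.026,"wx":0,"wy":0,"wz":-15,"fingers":0.45},{"x":0.135,"y":0.078,"z":0.035,"wx":0,"wy":0,"wz":-18.7,"fingers":0.45},{"x":0.135,"y":0.078,"z":0.035,"wx":0,"wy":0,"wz":-18.7,"fingers":0.45},{"x":0.135,"y":0.078,"z":0.035,"wx":0,"wy":0,"wz":-18.7,"fingers":0.45},{"x":0.135,"y":0.078,"z":0.035,"wx":0,"wy":0,"wz":-18.7,"fingers":0.45},{"x":0.135,"y":0.078,"z":0.035,"wx":0,"wy":0,"wz":-18.7,"fingers":0.45}])

```text
time: 1.48
ee_pos: [0.5786, -0.2428, 0.1503]
orientation: [0.722, 0.692, -0.0, 0.0]
contact_force: [-0.6, -0.3, 0.2]
gripper_width: 0.452
gripper_force: 0.0
```

```bash
python3 - <<'E'
from h import *
st();go([-.092,-.233,.14],90)
s=snapshot("wrist");save(s,"w1.png",k=1.3)
# fingertip pixel check
R=Ro.from_quat(sensors.get_obs()["orientation"]).as_matrix();p=sensors.get_obs()["ee_pos"]
print("tip",proj(s,p+R@[0,0,.022])*1.3)
for n,q in dict(nest=[0,0,0],fr=[0,-.227,0]).items(): print(n,proj(s,d2w(q))*1.3)
E
```

```text
t 1.48 deck mm [ -93.7 -236.3  140.3] F [-0.6 -0.3  0.2] grip 0.452
shift mm [3.3 1.7 0.3] turn [-0.02  0.02 -0.36]
tip [[331.26189736 319.91037865]]
nest [[ 498.05969985 -170.43626885]]
fr [[456.65323468 228.55483557]]
```

View pics/w1.png

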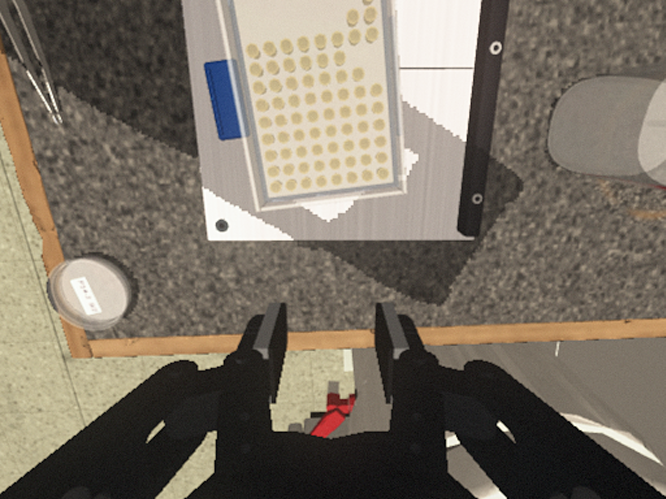

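The wrist view shows the right end of the box, with corners near (262, 208) and (404, 191). The deck's right edge is at row 240 and the fingers are clear. Next I check the clearance in numbers.

```bash
python3 - <<'E'
from h import *
s=snapshot("wrist")
for z in (.052,.079):
  P=ray(s,np.array([[262,208],[404,191],[212,240]])/1.3,z if z else .01); print(z,np.array([w2d(p) for p in P]).round(4)*1e3)
print(w2d(ray(s,np.array([[207,241]])/1.3,.01)[0]), w2d(ray(s,np.array([[467,236]])/1.3,.028)[0]))
go([-.095,-.225,.028],90)
E
```

```text
0.052 [[-135.6 -202.3   42. ]
 [ -49.1 -192.5   42. ]
 [-168.5 -222.5   42. ]]
0.079 [[-130.5 -196.8   69. ]
 [ -54.6 -188.2   69. ]
 [-159.3 -214.5   69. ]]
[-1.86548318e-01 -2.35666111e-01  8.67361738e-18] [ 0.00143117 -0.22804442  0.018     ]
shift mm [ 11.8  -1.4 112.6] turn [ 0.02  0.03 -0.41]
```

Emit:
move_arm(increments=[{"x":0.006,"y":-0.001,"z":0.02,"wx":0,"wy":0,"wz":-0.4,"fingers":0.45},{"x":0.011,"y":-0.001,"z":0.045,"wx":0,"wy":0,"wz":-0.4,"fingers":0.45},{"x":0.011,"y":-0.001,"z":0.07,"wx":0,"wy":0,"wz":-0.4,"fingers":0.45},{"x":0.011,"y":-0.001,"z":0.09,"wx":0,"wy":0,"wz":-0.4,"fingers":0.45},{"x":0.011,"y":-0.001,"z":0.105,"wx":0,"wy":0,"wz":-0.4,"fingers":0.45},{"x":0.011,"y":-0.001,"z":0.11,"wx":0,"wy":0,"wz":-0.4,"fingers":0.45},{"x":0.011,"y":-0.001,"z":0.11,"wx":0,"wy":0,"wz":-0.4,"fingers":0.45},{"x":0.011,"y":-0.001,"z":0.11,"wx":0,"wy":0,"wz":-0.4,"fingers":0.45}])

```text
time: 2.25
ee_pos: [0.5789, -0.2317, 0.0409]
orientation: [0.719, 0.695, 0.0, 0.001]
contact_force: [0.5, -0.1, 0.2]
gripper_width: 0.453
gripper_force: 0.0
```

```bash
python3 - <<'E'
from h import *
st();go([-.095,-.13,.030],90)
E
```

```text
t 2.25 deck mm [ -93.8 -225.3   30.9] F [ 0.5 -0.1  0.2] grip 0.453
shift mm [95.3 -1.1  0.9] turn [0.06 0.03 0.06]
```

Emit:
move_arm(increments=[{"x":0.006,"y":-0.001,"z":0.001,"wx":0,"wy":0,"wz":0,"fingers":0.45},{"x":0.012,"y":-0.001,"z":0.001,"wx":0,"wy":0,"wz":0,"fingers":0.45},{"x":0.017,"y":-0.001,"z":0.001,"wx":0,"wy":0,"wz":0,"fingers":0.45},{"x":0.022,"y":-0.001,"z":0.001,"wx":0,"wy":0,"wz":0,"fingers":0.45},{"x":0.027,"y":-0.001,"z":0.001,"wx":0,"wy":0,"wz":0,"fingers":0.45},{"x":0.032,"y":-0.001,"z":0.001,"wx":0,"wy":0,"wz":0,"fingers":0.45},{"x":0.037,"y":-0.001,"z":0.001,"wx":0,"wy":0,"wz":0,"fingers":0.45},{"x":0.042,"y":-0.001,"z":0.001,"wx":0,"wy":0,"wz":0,"fingers":0.45}])

```text
time: 2.92
ee_pos: [0.5795, -0.1883, 0.0393]
orientation: [0.719, 0.695, 0.0, 0.0]
contact_force: [0.4, -2.0, 0.7]
gripper_width: 0.45
gripper_force: 0.0
```

Emit:
move_arm(increments=[{"x":0.005,"y":0,"z":0,"wx":0,"wy":0,"wz":0,"fingers":0.45},{"x":0.01,"y":0,"z":0,"wx":0,"wy":0,"wz":0,"fingers":0.45},{"x":0.015,"y":0,"z":0,"wx":0,"wy":0,"wz":0,"fingers":0.45},{"x":0.02,"y":0,"z":0,"wx":0,"wy":0,"wz":0,"fingers":0.45},{"x":0.025,"y":0,"z":0,"wx":0,"wy":0,"wz":0,"fingers":0.45},{"x":0.03,"y":0,"z":0,"wx":0,"wy":0,"wz":0,"fingers":0.45},{"x":0.035,"y":0,"z":0,"wx":0,"wy":0,"wz":0,"fingers":0.45},{"x":0.038,"y":0,"z":0,"wx":0,"wy":0,"wz":0,"fingers":0.45}])

```text
time: 3.58
ee_pos: [0.5805, -0.15, 0.0391]
orientation: [0.719, 0.695, 0.0, -0.0]
contact_force: [0.5, -2.5, 1.9]
gripper_width: 0.446
gripper_force: 0.0
```

```bash
python3 - <<'E'
from h import *
st();go([-.095,-.13,.030],90)
E
```

```text
t 3.58 deck mm [ -95.2 -143.6   29.1] F [ 0.6 -2.5  1.9] grip 0.446
shift mm [13.6  0.2 -0.9] turn [-0.   -0.01  0.15]
```

Next I close the remaining gap of about 14 mm slowly and watch the force.

Emit:
move_arm(increments=[{"x":0.002,"y":0,"z":0,"wx":0,"wy":0,"wz":0.1,"fingers":0.45},{"x":0.004,"y":0,"z":0,"wx":0,"wy":0,"wz":0.1,"fingers":0.45},{"x":0.006,"y":0,"z":0,"wx":0,"wy":0,"wz":0.1,"fingers":0.45},{"x":0.008,"y":0,"z":0,"wx":0,"wy":0,"wz":0.1,"fingers":0.45},{"x":0.009,"y":0,"z":0,"wx":0,"wy":0,"wz":0.1,"fingers":0.45},{"x":0.01,"y":0,"z":0,"wx":0,"wy":0,"wz":0.1,"fingers":0.45},{"x":0.011,"y":0,"z":0,"wx":0,"wy":0,"wz":0.1,"fingers":0.45},{"x":0.011,"y":0,"z":0,"wx":0,"wy":0,"wz":0.1,"fingers":0.45}])

```text
time: 4.25
ee_pos: [0.5809, -0.1395, 0.0391]
orientation: [0.72, 0.694, 0.0, -0.0]
contact_force: [-0.4, -1.8, 1.4]
gripper_width: 0.448
gripper_force: 0.0
```

```bash
python3 - <<'E'
from h import *
st();s=snapshot("top");save(s,"top2.png",(240,120,360,215),6)
E
```

```text
t 4.25 deck mm [ -95.2 -133.1   29.1] F [-0.3 -1.8  1.4] grip 0.448
```

View pics/top2.png

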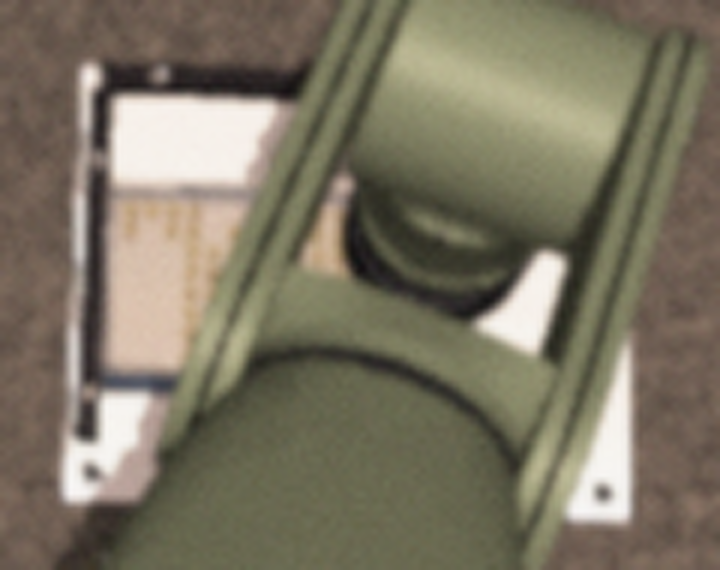

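The box is now square and almost at the left rail; its left wall is at crop column 104, against the rail at about 100. I keep pushing in 1 mm steps until the force rises.

Emit:
move_arm(increments=[{"x":0.001,"y":0,"z":0,"wx":0,"wy":0,"wz":0,"fingers":0.45},{"x":0.0015,"y":0,"z":0,"wx":0,"wy":0,"wz":0,"fingers":0.45},{"x":0.002,"y":0,"z":0,"wx":0,"wy":0,"wz":0,"fingers":0.45},{"x":0.0025,"y":0,"z":0,"wx":0,"wy":0,"wz":0,"fingers":0.45},{"x":0.003,"y":0,"z":0,"wx":0,"wy":0,"wz":0,"fingers":0.45},{"x":0.0035,"y":0,"z":0,"wx":0,"wy":0,"wz":0,"fingers":0.45},{"x":0.004,"y":0,"z":0,"wx":0,"wy":0,"wz":0,"fingers":0.45},{"x":0.004,"y":0,"z":0,"wx":0,"wy":0,"wz":0,"fingers":0.45}])

```text
time: 4.97
ee_pos: [0.5809, -0.1383, 0.0396]
orientation: [0.72, 0.694, -0.001, 0.001]
contact_force: [-2.5, -9.5, 1.5]
gripper_width: 0.45
gripper_force: 0.0
```

```bash
python3 - <<'E'
from h import *
st()
E
```

```text
t 4.97 deck mm [ -95.2 -131.8   29.6] F [-2.2 -9.5  1.5] grip 0.45
```

The box is on the left rail, pressed with 9.5 N. Now I retreat, lift, and swing round to the front.

Emit:
move_arm(increments=[{"x":-0.012,"y":0,"z":0,"wx":0,"wy":0,"wz":0,"fingers":0.45},{"x":-0.03,"y":0,"z":0,"wx":0,"wy":0,"wz":0,"fingers":0.45},{"x":-0.04,"y":0,"z":-0.025,"wx":0,"wy":0,"wz":0,"fingers":0.7},{"x":-0.04,"y":0,"z":-0.06,"wx":0,"wy":0,"wz":0,"fingers":0.7},{"x":-0.035,"y":0.01,"z":-0.095,"wx":0,"wy":0,"wz":6,"fingers":0.7},{"x":-0.02,"y":0.03,"z":-0.11,"wx":0,"wy":0,"wz":13,"fingers":0.7},{"x":0.0,"y":0.055,"z":-0.11,"wx":0,"wy":0,"wz":20,"fingers":0.7},{"x":0.02,"y":0.08,"z":-0.11,"wx":0,"wy":0,"wz":27,"fingers":0.7}])

```text
time: 5.63
ee_pos: [0.6633, -0.1185, 0.1514]
orientation: [0.864, 0.504, 0.002, 0.001]
contact_force: [-0.9, -0.5, -0.1]
gripper_width: 0.7
gripper_force: 0.0
```

```bash
python3 - <<'E'
from h import *
st();go([-.18,-.061,.14],0)
E
```

```text
t 5.63 deck mm [ -13.6 -109.1  141.4] F [-0.9 -0.5 -0.1] grip 0.7
shift mm [ -33.9 -169.9    0.9] turn [ 0.08 -0.19 62.59]
```

Emit:
move_arm(increments=[{"x":-0.004,"y":-0.021,"z":0,"wx":0,"wy":0,"wz":7,"fingers":0.7},{"x":-0.008,"y":-0.042,"z":0,"wx":0,"wy":0,"wz":14,"fingers":0.7},{"x":-0.013,"y":-0.064,"z":0,"wx":0,"wy":0,"wz":21,"fingers":0.7},{"x":-0.017,"y":-0.085,"z":0,"wx":0,"wy":0,"wz":28,"fingers":0.7},{"x":-0.021,"y":-0.106,"z":0,"wx":0,"wy":0,"wz":35,"fingers":0.7},{"x":-0.025,"y":-0.127,"z":0,"wx":0,"wy":0,"wz":42,"fingers":0.7},{"x":-0.03,"y":-0.149,"z":0,"wx":0,"wy":0,"wz":49,"fingers":0.7},{"x":-0.034,"y":-0.17,"z":0,"wx":0,"wy":0,"wz":56,"fingers":0.7}])

```text
time: 6.3
ee_pos: [0.4948, -0.0649, 0.1484]
orientation: [0.999, 0.04, -0.001, -0.001]
contact_force: [0.6, -0.8, 0.5]
gripper_width: 0.696
gripper_force: 0.0
```

```bash
python3 - <<'E'
from h import *
st();go([-.18,-.061,.14],0);s=snapshot("wrist");save(s,"w2.png",k=1.3)
E
```

```text
t 6.3 deck mm [-183.9  -61.6  138.4] F [ 0.6 -0.8  0.5] grip 0.696
shift mm [ 3.9 -0.1 -1.6] turn [-0.11  0.09  6.68]
```

View pics/w2.png

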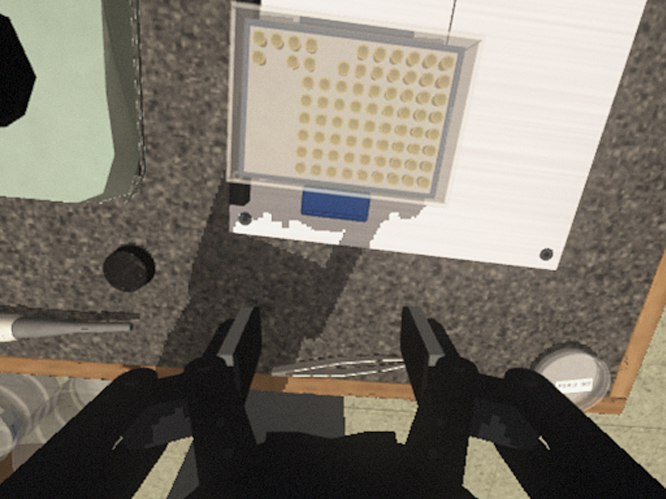

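The wrist view shows the box against the left rail and the tab between (302, 190) and (369, 221), centred between the fingers.

```bash
python3 - <<'E'
from h import *
s=snapshot("wrist")
print((np.array([w2d(p) for p in ray(s,np.array([[302,216],[367,221]])/1.3,.059)])*1e3).round(1))
go([-.18,-.061,.03],0)
E
```

```text
[[-160.1  -39.4   49. ]
 [-158.7  -77.7   49. ]]
shift mm [  6.6   1.5 107.6] turn [-0.18  0.3   6.97]
```

Emit:
move_arm(increments=[{"x":0.002,"y":0.001,"z":0.02,"wx":-0.2,"wy":0.2,"wz":6,"fingers":0.7},{"x":0.004,"y":0.001,"z":0.045,"wx":-0.2,"wy":0.2,"wz":7,"fingers":0.7},{"x":0.004,"y":0.001,"z":0.07,"wx":-0.2,"wy":0.2,"wz":7,"fingers":0.7},{"x":0.004,"y":0.001,"z":0.09,"wx":-0.2,"wy":0.2,"wz":7,"fingers":0.7},{"x":0.004,"y":0.001,"z":0.102,"wx":-0.2,"wy":0.2,"wz":7,"fingers":0.7},{"x":0.008,"y":0.001,"z":0.108,"wx":-0.2,"wy":0.2,"wz":7,"fingers":0.7},{"x":0.014,"y":0.001,"z":0.108,"wx":-0.2,"wy":0.2,"wz":7,"fingers":0.7},{"x":0.02,"y":0.001,"z":0.108,"wx":-0.2,"wy":0.2,"wz":7,"fingers":0.7}])

```text
time: 7.07
ee_pos: [0.5178, -0.0652, 0.0413]
orientation: [1.0, -0.018, 0.002, 0.002]
contact_force: [0.0, 0.6, 0.2]
gripper_width: 0.698
gripper_force: 0.0
```

```bash
python3 - <<'E'
from h import *
st();go([-.095,-.060,.03],0)
E
```

```text
t 7.07 deck mm [-160.9  -61.    31.3] F [-0.   0.6  0.2] grip 0.698
shift mm [65.9 -1.   1.6] turn [ 0.17 -0.25  0.04]
```

Emit:
move_arm(increments=[{"x":0.005,"y":-0.0005,"z":0.001,"wx":0.1,"wy":-0.2,"wz":0,"fingers":0.7},{"x":0.01,"y":-0.0005,"z":0.001,"wx":0.1,"wy":-0.2,"wz":0,"fingers":0.7},{"x":0.015,"y":-0.0005,"z":0.001,"wx":0.1,"wy":-0.2,"wz":0,"fingers":0.7},{"x":0.02,"y":-0.0005,"z":0.001,"wx":0.1,"wy":-0.2,"wz":0,"fingers":0.7},{"x":0.025,"y":-0.0005,"z":0.001,"wx":0.1,"wy":-0.2,"wz":0,"fingers":0.7},{"x":0.03,"y":-0.0005,"z":0.001,"wx":0.1,"wy":-0.2,"wz":0,"fingers":0.7},{"x":0.035,"y":-0.0005,"z":0.001,"wx":0.1,"wy":-0.2,"wz":0,"fingers":0.7},{"x":0.038,"y":-0.0005,"z":0.001,"wx":0.1,"wy":-0.2,"wz":0,"fingers":0.7}])

```text
time: 7.73
ee_pos: [0.5553, -0.066, 0.0404]
orientation: [1.0, -0.018, 0.0, 0.001]
contact_force: [-2.0, 0.5, 0.3]
gripper_width: 0.699
gripper_force: 0.0
```

```bash
python3 - <<'E'
from h import *
st();go([-.095,-.060,.03],0)
s=snapshot("wrist");im=s["pixels"];h=cv2.cvtColor(im,cv2.COLOR_RGB2HSV)
b=((h[...,0]>100)&(h[...,0]<125)&(h[...,1]>150)&(h[...,2]>80));ys,xs=np.where(b)
print(len(xs),xs.min(),xs.max(),ys.min(),ys.max())
E
```

```text
t 7.73 deck mm [-123.4  -60.5   30.4] F [-2.   0.4  0.3] grip 0.699
shift mm [28.4 -0.5  0.4] turn [ 0.09 -0.05  0.03]
48 217 288 297 297
```

Emit:
move_arm(increments=[{"x":0.004,"y":0,"z":0,"wx":0,"wy":0,"wz":0,"fingers":0.7},{"x":0.008,"y":0,"z":0,"wx":0,"wy":0,"wz":0,"fingers":0.7},{"x":0.012,"y":0,"z":0,"wx":0,"wy":0,"wz":0,"fingers":0.7},{"x":0.015,"y":0,"z":0,"wx":0,"wy":0,"wz":0,"fingers":0.7},{"x":0.018,"y":0,"z":0,"wx":0,"wy":0,"wz":0,"fingers":0.7},{"x":0.02,"y":0,"z":0,"wx":0,"wy":0,"wz":0,"fingers":0.7},{"x":0.022,"y":0,"z":0,"wx":0,"wy":0,"wz":0,"fingers":0.7},{"x":0.024,"y":0,"z":0,"wx":0,"wy":0,"wz":0,"fingers":0.7}])

```text
time: 8.45
ee_pos: [0.5786, -0.0668, 0.0402]
orientation: [1.0, -0.018, -0.0, 0.001]
contact_force: [-1.1, -0.0, 1.0]
gripper_width: 0.7
gripper_force: 0.0
```

Emit:
move_arm(increments=[{"x":0.0005,"y":0,"z":0,"wx":0,"wy":0,"wz":0,"fingers":0.7},{"x":0.001,"y":0,"z":0,"wx":0,"wy":0,"wz":0,"fingers":0.7},{"x":0.0015,"y":0,"z":0,"wx":0,"wy":0,"wz":0,"fingers":0.7},{"x":0.002,"y":0,"z":0,"wx":0,"wy":0,"wz":0,"fingers":0.7},{"x":0.0025,"y":0,"z":0,"wx":0,"wy":0,"wz":0,"fingers":0.7},{"x":0.003,"y":0,"z":0,"wx":0,"wy":0,"wz":0,"fingers":0.7},{"x":0.0035,"y":0,"z":0,"wx":0,"wy":0,"wz":0,"fingers":0.7},{"x":0.004,"y":0,"z":0,"wx":0,"wy":0,"wz":0,"fingers":0.7}])

```text
time: 9.12
ee_pos: [0.5825, -0.067, 0.0403]
orientation: [1.0, -0.018, 0.0, 0.001]
contact_force: [-0.7, -0.5, -0.1]
gripper_width: 0.7
gripper_force: 0.0
```

```bash
python3 - <<'E'
from h import *
st()
E
```

```text
t 9.12 deck mm [-96.1 -60.5  30.3] F [-0.7 -0.6 -0.1] grip 0.7
```

Emit:
move_arm(increments=[{"x":0.0005,"y":0,"z":0,"wx":0,"wy":0,"wz":0,"fingers":0.7},{"x":0.001,"y":0,"z":0,"wx":0,"wy":0,"wz":0,"fingers":0.7},{"x":0.0015,"y":0,"z":0,"wx":0,"wy":0,"wz":0,"fingers":0.7},{"x":0.002,"y":0,"z":0,"wx":0,"wy":0,"wz":0,"fingers":0.7},{"x":0.0025,"y":0,"z":0,"wx":0,"wy":0,"wz":0,"fingers":0.7},{"x":0.003,"y":0,"z":0,"wx":0,"wy":0,"wz":0,"fingers":0.7},{"x":0.0035,"y":0,"z":0,"wx":0,"wy":0,"wz":0,"fingers":0.7},{"x":0.004,"y":0,"z":0,"wx":0,"wy":0,"wz":0,"fingers":0.7}])

```text
time: 9.78
ee_pos: [0.5831, -0.0665, 0.0393]
orientation: [1.0, -0.018, -0.004, 0.0]
contact_force: [-10.6, 0.1, 4.7]
gripper_width: 0.702
gripper_force: 0.0
```

```bash
python3 - <<'E'
from h import *
st()
E
```

```text
t 9.78 deck mm [-95.6 -60.   29.3] F [-10.6  -0.3   4.7] grip 0.702
```

The box touches the far rail with 10.6 N. I back off, rise and inspect.

Emit:
move_arm(increments=[{"x":-0.005,"y":0,"z":0,"wx":0,"wy":0,"wz":0,"fingers":0.7},{"x":-0.015,"y":0,"z":0,"wx":0,"wy":0,"wz":0,"fingers":0.7},{"x":-0.03,"y":0,"z":0,"wx":0,"wy":0,"wz":0,"fingers":0.7},{"x":-0.05,"y":0,"z":-0.01,"wx":0,"wy":0,"wz":0,"fingers":0.7},{"x":-0.075,"y":0,"z":-0.03,"wx":0,"wy":0,"wz":0,"fingers":0.5},{"x":-0.1,"y":0,"z":-0.05,"wx":0,"wy":0,"wz":0,"fingers":0.2},{"x":-0.12,"y":0,"z":-0.075,"wx":0,"wy":0,"wz":0,"fingers":0},{"x":-0.12,"y":0,"z":-0.1,"wx":0,"wy":0,"wz":0,"fingers":0}])

```text
time: 10.45
ee_pos: [0.4626, -0.0617, 0.1399]
orientation: [1.0, -0.018, -0.002, 0.0]
contact_force: [1.1, -0.4, -0.3]
gripper_width: 0.133
gripper_force: 0.0
```

```bash
python3 - <<'E'
from h import *
st()
w=snapshot("wrist");t=snapshot("top");c=snapshot("scene")
A=cv2.resize(w["pixels"][:270],(512,270));
q=t["pixels"][120:210,245:355];q=cv2.resize(q,(440,360),interpolation=cv2.INTER_CUBIC)
e=c["pixels"][150:250,190:350];e=cv2.resize(e,(640,400),interpolation=cv2.INTER_CUBIC)
save(w,"w3.png",k=1.5)
cv2.imwrite("pics/s3.png",e[:,:,::-1])
for n,z in(("tabpred",[-.0995,-.059,.049]),("nest",[0,0,0]),("leftfrontbase",[-.082,0,.042]),("nest top",[0,0,.018])):
  print(n,proj(w,d2w(z))*1.5,(proj(c,d2w(z))-[190,150])*4)
E
```

```text
t 10.45 deck mm [-216.2  -59.5  129.9] F [ 1.1 -0.4 -0.3] grip 0.133
tabpred [[380.20263232  57.19448686]] [[278.61556235 145.23493729]]
nest [[ 253.9677877  -159.59587879]] [[109.8522291  192.17952039]]
leftfrontbase [[243.75694332  15.22249948]] [[179.04832835 170.97890747]]
nest top [[ 241.78359724 -189.20045039]] [[108.42510666 165.54344866]]
```

View pics/w3.png

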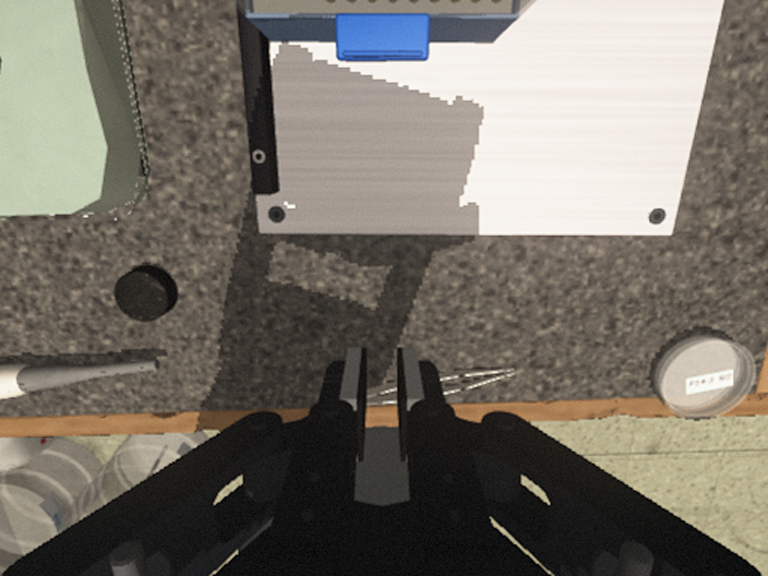

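View pics/s3.png

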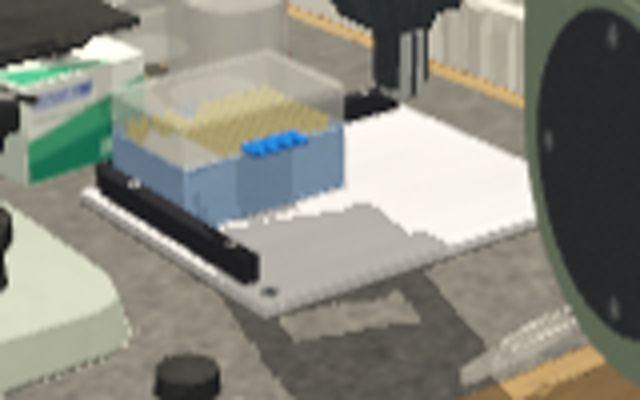

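The box is docked: the base's left wall lies on the left rail near (270, 40), and the tab centre at (383, 57) matches the predicted (380, 57). For the lid I'll use shut fingers tilted 55° under the tab, follow the arc, and stop near 104° so that gravity takes the lid to its stop.

```bash
cat >> h.py <<'E'
YB=-.059
def tcp(th,t,dx=0,dz=0,s=.012):   # deck-frame TCP with finger face on tab edge, lid at th deg
    a=np.radians(th);c,n=np.cos(a),np.sin(a)
    P=np.array([.002-.1015*c+.002*n+dx,YB,.043+.1015*n+.002*c+dz])
    b=np.radians(t);zt=np.array([np.sin(b),0,-np.cos(b)]);xt=np.array([np.cos(b),0,np.sin(b)])
    return P-.011*xt-s*zt
def rows(lst):
    o=sensors.get_obs();R=Ro.from_quat(o["orientation"]).as_matrix()
    for pd,t in lst:
        s=R.T@(d2w(pd)-o["ee_pos"]);w=np.degrees(Ro.from_matrix(R.T@tool(0,t)).as_rotvec())
        print(np.round(s*1e3,1),np.round(w,1))
E
python3 - <<'E'
from h import *
st();print(sensors.get_obs()["joints"].round(2))
p=tcp(0,55,-.045,-.012);print(p)
rows([(p+[0,0,.03],55),(p,55)])
E
```

```text
t 10.6 deck mm [-209.3  -61.1  133.4] F [ 0.8 -0.  -0.8] grip 0.002
[-0.32  0.11  1.9  -0.    1.12  1.29]
[-0.16063917 -0.059       0.03087224]
[48.  -2.4 72.9] [ 0.2 54.5  0.1]
[ 47.7  -2.5 102.9] [ 0.2 54.5  0.1]
```

Emit:
move_arm(increments=[{"x":0.0,"y":0,"z":0,"wx":0,"wy":7,"wz":0,"fingers":0},{"x":0.005,"y":-0.001,"z":0.005,"wx":0,"wy":14,"wz":0,"fingers":0},{"x":0.01,"y":-0.002,"z":0.012,"wx":0,"wy":21,"wz":0,"fingers":0},{"x":0.018,"y":-0.002,"z":0.025,"wx":0,"wy":28,"wz":0,"fingers":0},{"x":0.026,"y":-0.002,"z":0.038,"wx":0,"wy":35,"wz":0,"fingers":0},{"x":0.034,"y":-0.002,"z":0.05,"wx":0,"wy":42,"wz":0,"fingers":0},{"x":0.042,"y":-0.002,"z":0.062,"wx":0,"wy":49,"wz":0,"fingers":0},{"x":0.048,"y":-0.002,"z":0.072,"wx":0,"wy":54.5,"wz":0,"fingers":0}])

```text
time: 11.27
ee_pos: [0.5062, -0.0469, 0.0906]
orientation: [0.943, -0.002, 0.332, -0.022]
contact_force: [0.8, 0.7, 0.6]
gripper_width: 0.001
gripper_force: 0.0
```

```bash
python3 - <<'E'
from h import *
st();print(sensors.get_obs()["joints"].round(2))
for d in (-.045,-.03,-.015,-.001): rows([(tcp(0,55,d,-.010),55)])
rows([(tcp(0,55,0.001,-.003),55)])
E
```

```text
t 11.27 deck mm [-173.1  -43.1   80.6] F [0.8 0.7 0.6] grip 0.001
[-0.45  0.06  2.29  1.06  0.36  0.2 ]
[-20.3  18.5  44. ] [-3.7 16.3 -0. ]
[-8.6 19.2 53.4] [-3.7 16.3 -0. ]
[ 3.1 19.9 62.7] [-3.7 16.3 -0. ]
[14.  20.5 71.5] [-3.7 16.3 -0. ]
[20.  20.3 67.3] [-3.7 16.3 -0. ]
```

The arm runs into its wrist limit near 40° of tilt. I'll use 35° instead; the finger face still hooks under the tab edge.

```bash
python3 - <<'E'
from h import *
rows([(tcp(0,33,-.04,.0,.014),33),(tcp(0,33,-.03,-.008,.014),33)])
E
```

```text
[-5.8 17.9 32.8] [-3.6 -5.7  0.7]
[-3.  18.7 45.2] [-3.6 -5.7  0.7]
```

Emit:
move_arm(increments=[{"x":-0.001,"y":0.003,"z":0.003,"wx":-1,"wy":-2,"wz":0.2,"fingers":0},{"x":-0.003,"y":0.007,"z":0.009,"wx":-2,"wy":-4,"wz":0.4,"fingers":0},{"x":-0.004,"y":0.012,"z":0.015,"wx":-3,"wy":-5.5,"wz":0.6,"fingers":0},{"x":-0.005,"y":0.016,"z":0.022,"wx":-3.6,"wy":-5.7,"wz":0.7,"fingers":0},{"x":-0.006,"y":0.018,"z":0.029,"wx":-3.6,"wy":-5.7,"wz":0.7,"fingers":0},{"x":-0.006,"y":0.018,"z":0.033,"wx":-3.6,"wy":-5.7,"wz":0.7,"fingers":0},{"x":-0.006,"y":0.018,"z":0.033,"wx":-3.6,"wy":-5.7,"wz":0.7,"fingers":0},{"x":-0.006,"y":0.018,"z":0.033,"wx":-3.6,"wy":-5.7,"wz":0.7,"fingers":0}])

```text
time: 11.93
ee_pos: [0.5225, -0.0631, 0.061]
orientation: [0.959, -0.017, 0.284, 0.005]
contact_force: [-0.1, 0.0, -0.0]
gripper_width: 0.002
gripper_force: 0.0
```

```bash
python3 - <<'E'
from h import *
st();print(sensors.get_obs()["joints"].round(2))
rows([(tcp(0,33,d,z,.014),33) for d,z in((-.03,-.006),(-.02,-.01),(-.01,-.01),(-.004,-.01),(-.002,-.007),(0,-.004))])
E
```

```text
t 11.93 deck mm [-156.2  -58.7   51. ] F [-0.1  0.  -0. ] grip 0.002
[-0.39  0.17  2.2   0.72  0.3   0.57]
[ 4.9  0.3 10.6] [-0.1  0.   0. ]
[11.1  0.3 19.4] [-0.1  0.   0. ]
[19.5  0.3 24.8] [-0.1  0.   0. ]
[24.6  0.3 28.1] [-0.1  0.   0. ]
[27.9  0.3 26.7] [-0.1  0.   0. ]
[31.2  0.3 25.2] [-0.1  0.   0. ]
```

Emit:
move_arm(increments=[{"x":0.002,"y":0,"z":0.005,"wx":0,"wy":0,"wz":0,"fingers":0},{"x":0.005,"y":0,"z":0.011,"wx":0,"wy":0,"wz":0,"fingers":0},{"x":0.008,"y":0,"z":0.015,"wx":0,"wy":0,"wz":0,"fingers":0},{"x":0.011,"y":0,"z":0.0195,"wx":0,"wy":0,"wz":0,"fingers":0},{"x":0.015,"y":0,"z":0.022,"wx":0,"wy":0,"wz":0,"fingers":0},{"x":0.0195,"y":0,"z":0.025,"wx":0,"wy":0,"wz":0,"fingers":0},{"x":0.0225,"y":0,"z":0.0265,"wx":0,"wy":0,"wz":0,"fingers":0},{"x":0.0245,"y":0,"z":0.028,"wx":0,"wy":0,"wz":0,"fingers":0}])

```text
time: 12.6
ee_pos: [0.5597, -0.0646, 0.0521]
orientation: [0.958, -0.017, 0.285, 0.005]
contact_force: [0.8, -0.5, -1.2]
gripper_width: -0.002
gripper_force: 0.0
```

```bash
python3 - <<'E'
from h import *
st();print(sensors.get_obs()["joints"].round(2))
c=snapshot("scene");save(c,"s4.png",(200,140,330,230),6)
o=sensors.get_obs();R=Ro.from_quat(o["orientation"]).as_matrix()
print((proj(c,o["ee_pos"]+R@[.011,0,.022])-[200,140])*6,(proj(c,d2w([-.0995,-.059,.045]))-[200,140])*6)
rows([(tcp(0,33,0,-.004,.014),33)]+[(tcp(t,33-.33*t,0,0,.014),33-.33*t) for t in range(0,56,5)])
E
```

```text
t 12.6 deck mm [-119.1  -59.    42.1] F [ 0.8 -0.5 -1.2] grip -0.002
[-0.36  0.25  2.12  0.69  0.28  0.62]
[[356.07066274 321.3664597 ]] [[358.09375791 287.23060805]]
[ 4.6 -0.1 -2.5] [-0.  -0.1  0. ]
[ 6.8 -0.1 -5.9] [-0.  -0.1  0. ]
[ 12.5  -0.1 -13.3] [-0.  -1.8  0. ]
[ 18.8  -0.1 -20.2] [-0.  -3.4  0. ]
[ 25.7  -0.1 -26.5] [-0.  -5.1  0. ]
[ 33.1  -0.  -32.3] [-0.  -6.7  0. ]
[ 40.9  -0.  -37.4] [-0.  -8.4  0. ]
[ 49.2  -0.  -41.8] [ -0.  -10.    0.1]
[ 57.8  -0.  -45.6] [ -0.  -11.7   0.1]
[ 66.6  -0.  -48.6] [ -0.  -13.3   0.1]
[ 75.7  -0.  -50.8] [ -0.  -15.    0.1]
[ 85.   -0.  -52.3] [ -0.  -16.6   0.1]
[ 94.3  -0.  -53. ] [ -0.  -18.3   0.1]
```

View pics/s4.png

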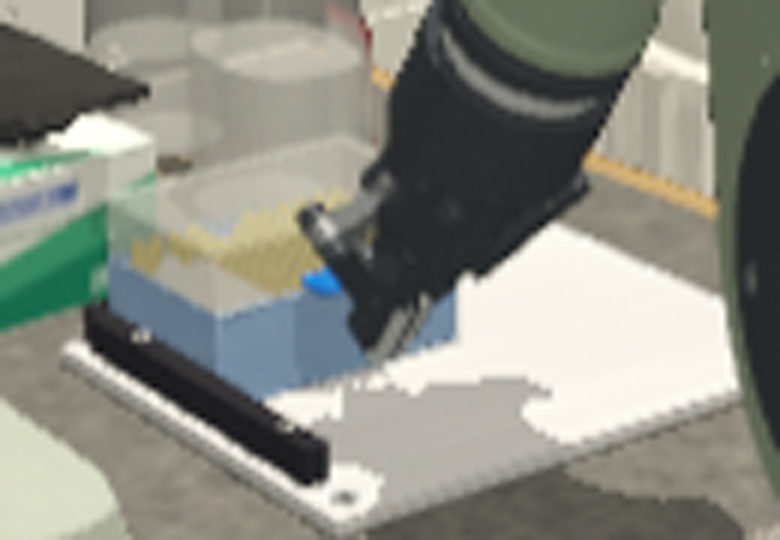

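The view shows the fingertip at about (370, 350), under and in front of the tab at (320, 280). Everything is clear, so I start the lift along the arc.

Emit:
move_arm(increments=[{"x":0.0046,"y":0,"z":-0.0025,"wx":0,"wy":0,"wz":0,"fingers":0},{"x":0.0068,"y":0,"z":-0.0059,"wx":0,"wy":0,"wz":0,"fingers":0},{"x":0.0096,"y":0,"z":-0.0096,"wx":0,"wy":-0.9,"wz":0,"fingers":0},{"x":0.0125,"y":0,"z":-0.0133,"wx":0,"wy":-1.8,"wz":0,"fingers":0},{"x":0.0156,"y":0,"z":-0.0168,"wx":0,"wy":-2.6,"wz":0,"fingers":0},{"x":0.0188,"y":0,"z":-0.0202,"wx":0,"wy":-3.4,"wz":0,"fingers":0},{"x":0.0222,"y":0,"z":-0.0234,"wx":0,"wy":-4.2,"wz":0,"fingers":0},{"x":0.0257,"y":0,"z":-0.0265,"wx":0,"wy":-5.1,"wz":0,"fingers":0}])

```text
time: 13.32
ee_pos: [0.5645, -0.0643, 0.0875]
orientation: [0.971, -0.017, 0.24, 0.004]
contact_force: [-1.4, 0.2, 0.4]
gripper_width: 0.0
gripper_force: 0.8
```

```bash
python3 - <<'E'
from h import *
st();c=snapshot("scene");save(c,"s5.png",(200,120,330,230),5)
rows([(tcp(t,33-.33*t,0,0,.014),33-.33*t) for t in range(15,66,5)])
E
```

```text
t 13.32 deck mm [-114.2  -58.5   77.5] F [-1.4  0.2  0.4] grip 0.0
[0.2 0.1 1. ] [-0.   0.1  0.1]
[ 7.   0.1 -5.4] [-0.  -1.5  0.1]
[ 14.4   0.1 -11.2] [-0.  -3.2  0.1]
[ 22.2   0.1 -16.4] [-0.  -4.8  0.1]
[ 30.4   0.1 -20.9] [-0.  -6.5  0.1]
[ 39.    0.1 -24.6] [-0.  -8.1  0.1]
[ 47.8   0.1 -27.7] [-0.  -9.8  0.1]
[ 56.9   0.1 -30. ] [ -0.  -11.4   0.1]
[ 66.1   0.1 -31.5] [ -0.  -13.1   0.1]
[ 75.4   0.1 -32.3] [ -0.  -14.7   0.1]
[ 84.7   0.2 -32.2] [ -0.  -16.4   0.1]
```

View pics/s5.png

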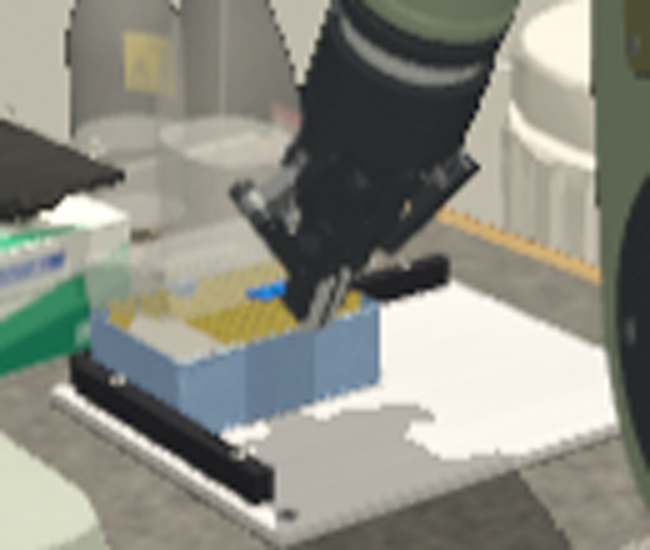

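The lid is rising: the tab is at about (265, 290), above the base rim, with very little force. I continue along the arc.

Emit:
move_arm(increments=[{"x":0.0035,"y":0,"z":-0.0027,"wx":0,"wy":-0.8,"wz":0.1,"fingers":0},{"x":0.007,"y":0,"z":-0.0054,"wx":0,"wy":-1.5,"wz":0.1,"fingers":0},{"x":0.0144,"y":0,"z":-0.0112,"wx":0,"wy":-3.2,"wz":0.1,"fingers":0},{"x":0.0222,"y":0,"z":-0.0164,"wx":0,"wy":-4.8,"wz":0.1,"fingers":0},{"x":0.0304,"y":0,"z":-0.0209,"wx":0,"wy":-6.5,"wz":0.1,"fingers":0},{"x":0.039,"y":0,"z":-0.0246,"wx":0,"wy":-8.1,"wz":0.1,"fingers":0},{"x":0.0478,"y":0,"z":-0.0277,"wx":0,"wy":-9.8,"wz":0.1,"fingers":0},{"x":0.0569,"y":0,"z":-0.03,"wx":0,"wy":-11.4,"wz":0.1,"fingers":0}])

```text
time: 14.03
ee_pos: [0.6016, -0.0659, 0.1412]
orientation: [0.99, -0.018, 0.143, 0.002]
contact_force: [-1.5, 0.0, -0.6]
gripper_width: -0.002
gripper_force: 0.5
```

```bash
python3 - <<'E'
from h import *
st();rows([(tcp(t,33-.33*t,0,0,.014),33-.33*t) for t in range(50,106,5)])
for n in("scene","top","wrist"):
  s=snapshot(n);h=cv2.cvtColor(s["pixels"],cv2.COLOR_RGB2HSV)
  b=((h[...,0]>103)&(h[...,0]<122)&(h[...,1]>180)&(h[...,2]>100)).astype(np.uint8)
  k,l,q,ce=cv2.connectedComponentsWithStats(b)
  print(n,[(q[i].tolist(),ce[i].round(1).tolist()) for i in range(1,k) if q[i,4]>8], "pred tab50",proj(s,d2w([.002-.0925*np.cos(.873),-.059,.043+.0925*np.sin(.873)])).round(1))
E
```

```text
t 14.03 deck mm [-77.1 -58.7 131.2] F [-1.5 -0.  -0.6] grip -0.002
[ 1.2  0.3 -0.8] [-0.1  0.1 -0. ]
[ 9.9  0.3 -4.2] [-0.1 -1.6 -0. ]
[18.9  0.3 -6.7] [-0.1 -3.2 -0. ]
[28.   0.3 -8.6] [-0.1 -4.9 -0. ]
[37.3  0.3 -9.6] [-0.1 -6.5 -0. ]
[46.6  0.3 -9.9] [-0.1 -8.2 -0. ]
[55.9  0.3 -9.3] [-0.1 -9.8 -0. ]
[65.   0.3 -8. ] [ -0.1 -11.5  -0. ]
[74.   0.3 -5.9] [ -0.1 -13.1  -0. ]
[82.8  0.3 -3.1] [ -0.1 -14.8  -0. ]
[91.3  0.3  0.4] [ -0.1 -16.4  -0. ]
[99.5  0.3  4.7] [ -0.1 -18.1  -0. ]
scene [([242, 154, 6, 4, 13], [244.6, 155.5])] pred tab50 [[248.9 155.8]]
top [] pred tab50 [[280.9 145.8]]
wrist [] pred tab50 [[253.8 227.6]]
```

Emit:
move_arm(increments=[{"x":0.005,"y":0,"z":-0.0025,"wx":0,"wy":-0.8,"wz":0,"fingers":0},{"x":0.0099,"y":0,"z":-0.0042,"wx":0,"wy":-1.6,"wz":0,"fingers":0},{"x":0.0189,"y":0,"z":-0.0067,"wx":0,"wy":-3.2,"wz":0,"fingers":0},{"x":0.028,"y":0,"z":-0.0086,"wx":0,"wy":-4.9,"wz":0,"fingers":0},{"x":0.0373,"y":0,"z":-0.0096,"wx":0,"wy":-6.5,"wz":0,"fingers":0},{"x":0.0466,"y":0,"z":-0.0099,"wx":0,"wy":-8.2,"wz":0,"fingers":0},{"x":0.0512,"y":0,"z":-0.0097,"wx":0,"wy":-9,"wz":0,"fingers":0},{"x":0.0559,"y":0,"z":-0.0093,"wx":0,"wy":-9.8,"wz":0,"fingers":0}])

```text
time: 14.85
ee_pos: [0.6524, -0.0678, 0.1649]
orientation: [0.998, -0.018, 0.058, 0.0]
contact_force: [-0.8, -0.0, 0.2]
gripper_width: -0.001
gripper_force: 0.1
```

```bash
cat > look.py <<'E'
from h import *
st()
for n in("scene","top","wrist"):
  s=snapshot(n);h=cv2.cvtColor(s["pixels"],cv2.COLOR_RGB2HSV)
  b=((h[...,0]>103)&(h[...,0]<122)&(h[...,1]>170)&(h[...,2]>80)).astype(np.uint8)
  k,l,q,ce=cv2.connectedComponentsWithStats(b)
  print(n,[(q[i].tolist(),ce[i].round(1).tolist()) for i in range(1,k) if q[i,4]>5])
  for d in (70,80,90,100,110):
    a=np.radians(d);print(d,proj(s,d2w([.002-.0925*np.cos(a)+.004*np.sin(a),-.059,.043+.0925*np.sin(a)+.004*np.cos(a)])).round(1)[0],end=" ")
  print()
E
python3 look.py; python3 - <<'E'
from h import *
rows([(tcp(t,33-.33*t,0,0,.014),33-.33*t) for t in (80,85,90,95,100,104,107,110)])
E
```

```text
t 14.85 deck mm [-26.3 -58.8 154.9] F [-0.8 -0.   0.2] grip -0.001
scene [([232, 141, 5, 5, 21], [234.2, 143.0]), ([54, 184, 6, 3, 15], [56.6, 185.1])]
70 [241.3 145.6] 80 [237.7 142.7] 90 [234.1 140.9] 100 [230.6 140.2] 110 [227.4 140.6] 
top [([141, 45, 4, 4, 15], [142.6, 46.4])]
70 [281.5 131.2] 80 [281.8 124.5] 90 [282. 118.] 100 [282.2 112. ] 110 [282.3 106.7] 
wrist []
70 [254.4 248.1] 80 [254.4 224. ] 90 [254.4 196.2] 100 [254.4 166.6] 110 [254.4 137.7] 
[-0.   0.1 -0.8] [-0.1 -0.1 -0. ]
[ 9.3  0.1 -1. ] [-0.1 -1.8 -0. ]
[18.5  0.1 -0.5] [-0.1 -3.4 -0. ]
[27.6  0.1  0.8] [-0.1 -5.1 -0. ]
[36.6  0.1  2.9] [-0.1 -6.7 -0. ]
[43.6  0.1  5.1] [-0.1 -8.  -0. ]
[48.8  0.1  7. ] [-0.1 -9.  -0. ]
[53.8  0.1  9.2] [ -0.1 -10.   -0. ]
```

Emit:
move_arm(increments=[{"x":0.004,"y":0,"z":-0.001,"wx":0,"wy":-0.8,"wz":0,"fingers":0},{"x":0.009,"y":0,"z":-0.001,"wx":0,"wy":-1.8,"wz":0,"fingers":0},{"x":0.0135,"y":0,"z":-0.0008,"wx":0,"wy":-2.6,"wz":0,"fingers":0},{"x":0.018,"y":0,"z":-0.0005,"wx":0,"wy":-3.4,"wz":0,"fingers":0},{"x":0.0225,"y":0,"z":0,"wx":0,"wy":-4.2,"wz":0,"fingers":0},{"x":0.0275,"y":0,"z":0.0008,"wx":0,"wy":-5.1,"wz":0,"fingers":0},{"x":0.032,"y":0,"z":0.0018,"wx":0,"wy":-5.9,"wz":0,"fingers":0},{"x":0.0365,"y":0,"z":0.0028,"wx":0,"wy":-6.7,"wz":0,"fingers":0}])

```text
time: 15.67
ee_pos: [0.6899, -0.0693, 0.1672]
orientation: [1.0, -0.018, -0.0, -0.001]
contact_force: [-0.4, -0.6, 0.0]
gripper_width: 0.0
gripper_force: 0.1
```

```bash
python3 look.py; python3 - <<'E'
from h import *
rows([(tcp(t,33-.33*t,0,0,.014),33-.33*t) for t in (100,104,107,110)])
E
```

```text
t 15.67 deck mm [ 11.3 -59.  157.2] F [-0.4 -0.6  0. ] grip 0.0
scene [([225, 138, 8, 6, 31], [227.4, 140.7]), ([53, 184, 7, 3, 16], [56.4, 185.1])]
70 [241.3 145.6] 80 [237.7 142.7] 90 [234.1 140.9] 100 [230.6 140.2] 110 [227.4 140.6] 
top [([141, 45, 4, 4, 15], [142.6, 46.4])]
70 [281.5 131.2] 80 [281.8 124.5] 90 [282. 118.] 100 [282.2 112. ] 110 [282.3 106.7] 
wrist []
70 [254.3 295.5] 80 [254.3 277.3] 90 [254.3 254.2] 100 [254.3 227.4] 110 [254.3 199. ] 
[-0.8  0.   0.4] [-0.1 -0.  -0. ]
[6.5 0.  1.8] [-0.1 -1.4 -0. ]
[11.8  0.   3.1] [-0.1 -2.3 -0. ]
[17.1  0.   4.8] [-0.1 -3.3 -0. ]
```

Emit:
move_arm(increments=[{"x":0.002,"y":0,"z":0.0004,"wx":0,"wy":-0.4,"wz":0,"fingers":0},{"x":0.004,"y":0,"z":0.001,"wx":0,"wy":-0.8,"wz":0,"fingers":0},{"x":0.006,"y":0,"z":0.0015,"wx":0,"wy":-1.2,"wz":0,"fingers":0},{"x":0.0075,"y":0,"z":0.002,"wx":0,"wy":-1.5,"wz":0,"fingers":0},{"x":0.0075,"y":0,"z":0.002,"wx":0,"wy":-1.5,"wz":0,"fingers":0},{"x":-0.01,"y":0,"z":0,"wx":0,"wy":-1.5,"wz":0,"fingers":0},{"x":-0.035,"y":0,"z":-0.01,"wx":0,"wy":-1.5,"wz":0,"fingers":0},{"x":-0.06,"y":0,"z":-0.03,"wx":0,"wy":0,"wz":0,"fingers":0}])

```text
time: 16.48
ee_pos: [0.6276, -0.0668, 0.1941]
orientation: [1.0, -0.018, -0.002, -0.001]
contact_force: [-0.1, -0.3, 0.6]
gripper_width: -0.001
gripper_force: 0.0
```

```bash
python3 look.py; python3 - <<'E'
from h import *
rows([([-.25,-.14,.25],0)])
E
```

```text
t 16.48 deck mm [-51.2 -58.7 184.1] F [-0.1 -0.3  0.6] grip -0.001
scene [([223, 136, 14, 8, 74], [229.2, 139.7]), ([54, 184, 6, 3, 14], [56.6, 185.1])]
70 [241.3 145.6] 80 [237.7 142.7] 90 [234.1 140.9] 100 [230.6 140.2] 110 [227.4 140.6] 
top [([141, 45, 4, 4, 14], [142.5, 46.5])]
70 [281.5 131.2] 80 [281.8 124.5] 90 [282. 118.] 100 [282.2 112. ] 110 [282.3 106.7] 
wrist []
70 [254.8 183.8] 80 [254.8 161.7] 90 [254.8 136.3] 100 [254.8 109.4] 110 [254.7  82.8] 
[-199.8   81.2  -61.4] [-0.  -0.2 -0.1]
```

Emit:
move_arm(increments=[{"x":-0.03,"y":0,"z":-0.02,"wx":0,"wy":0,"wz":0,"fingers":0},{"x":-0.06,"y":0.01,"z":-0.04,"wx":0,"wy":0,"wz":0,"fingers":0},{"x":-0.095,"y":0.025,"z":-0.05,"wx":0,"wy":0,"wz":0,"fingers":0},{"x":-0.13,"y":0.04,"z":-0.06,"wx":0,"wy":0,"wz":0,"fingers":0},{"x":-0.165,"y":0.06,"z":-0.06,"wx":0,"wy":0,"wz":0,"fingers":0},{"x":-0.2,"y":0.08,"z":-0.06,"wx":0,"wy":0,"wz":0,"fingers":0},{"x":-0.2,"y":0.08,"z":-0.06,"wx":0,"wy":0,"wz":0,"fingers":0},{"x":-0.2,"y":0.08,"z":-0.06,"wx":0,"wy":0,"wz":0,"fingers":0}])

```text
time: 17.3
ee_pos: [0.4261, -0.1409, 0.2573]
orientation: [1.0, -0.02, 0.001, -0.0]
contact_force: [1.0, -0.2, 0.4]
gripper_width: -0.001
gripper_force: 0.0
```

```bash
python3 look.py; python3 - <<'E'
from h import *
t=snapshot("top");h=cv2.cvtColor(t["pixels"],cv2.COLOR_RGB2HSV)
b=((h[...,0]>98)&(h[...,0]<125)&(h[...,1]>70)).astype(np.uint8);b[:,:250]=0;b[:,350:]=0
k,l,q,ce=cv2.connectedComponentsWithStats(b)
print([(q[i].tolist(),ce[i].round(1).tolist()) for i in range(1,k) if q[i,4]>5])
for z in ([-.082,0,.042],[0,0,.042],[-.082,-.118,.042],[0,-.118,.042]): print(proj(t,d2w(z)).round(1))
np.save("t.npy",t["pixels"])
E
```

```text
t 17.3 deck mm [-249.8 -140.   247.3] F [ 1.  -0.2  0.4] grip -0.001
scene [([222, 136, 14, 8, 74], [228.5, 139.9]), ([53, 184, 7, 3, 15], [56.4, 185.1])]
70 [241.3 145.6] 80 [237.7 142.7] 90 [234.1 140.9] 100 [230.6 140.2] 110 [227.4 140.6] 
top [([141, 45, 4, 4, 14], [142.5, 46.5]), ([276, 106, 14, 3, 42], [282.5, 107.0])]
70 [281.5 131.2] 80 [281.8 124.5] 90 [282. 118.] 100 [282.2 112. ] 110 [282.3 106.7] 
wrist [([16, 344, 4, 7, 12], [17.7, 347.1]), ([16, 352, 4, 6, 11], [17.4, 354.3])]
70 [ 131.2 -129.7] 80 [ 125.4 -167. ] 90 [ 121.1 -203.9] 100 [ 118.8 -237.5] 110 [ 118.7 -264.8] 
[([275, 104, 16, 6, 81], [282.7, 106.9])]
[[256.9 161.6]]
[[258.1 131.2]]
[[302.3 163.2]]
[[303.  132.7]]
```

In the top view the tab is at row 107.0, against 106.7 predicted for 110°, so the lid is at its stop. Next I check from close by, numerically, that the box is still flush.

```bash
python3 - <<'E'
from h import *
rows([([-.18,-.01,.15],0)])
E
```

```text
[  67.8 -128.6   97.6] [-0.1 -0.1  0. ]
```

Emit:
move_arm(increments=[{"x":0.012,"y":-0.024,"z":0.015,"wx":0,"wy":0,"wz":0,"fingers":0},{"x":0.024,"y":-0.046,"z":0.03,"wx":0,"wy":0,"wz":0,"fingers":0},{"x":0.036,"y":-0.07,"z":0.05,"wx":0,"wy":0,"wz":0,"fingers":0},{"x":0.05,"y":-0.095,"z":0.07,"wx":0,"wy":0,"wz":0,"fingers":0},{"x":0.06,"y":-0.115,"z":0.085,"wx":0,"wy":0,"wz":0,"fingers":0},{"x":0.068,"y":-0.129,"z":0.097,"wx":0,"wy":0,"wz":0,"fingers":0},{"x":0.068,"y":-0.129,"z":0.097,"wx":0,"wy":0,"wz":0,"fingers":0},{"x":0.068,"y":-0.129,"z":0.097,"wx":0,"wy":0,"wz":0,"fingers":0}])

```text
time: 18.17
ee_pos: [0.4997, -0.0119, 0.1592]
orientation: [1.0, -0.017, -0.001, -0.001]
contact_force: [-0.5, -0.1, -0.1]
gripper_width: 0.004
gripper_force: 0.0
```

```bash
python3 - <<'E'
from h import *
st();w=snapshot("wrist");im=w["pixels"].astype(int);np.save("w.npy",w["pixels"])
print("corners",[(q,proj(w,d2w(q)).round(1)[0].tolist()) for q in([-.082,0,0],[-.082,-.118,0],[-.082,0,.042],[0,0,.018],[-.16,0,0],[-.16,0,.018],[-.082,0,.018])])
# front wall bottom edge profile at several deck y, and left gap profile at several deck x (plane z=0)
for y in (-.02,-.05,-.08,-.11):
  x=np.arange(-.092,-.074,.0005);uv=proj(w,[d2w([a,y,0]) for a in x]).round().astype(int)
  print(y,[tuple(im[v,u]) if 0<=u<512 and 0<=v<384 else None for u,v in uv[::2]])
for x in (-.088,-.07,-.05):
  ys=np.arange(-.012,.010,.001);uv=proj(w,[d2w([x,b,0.018]) for b in ys]).round().astype(int)
  print(x,[int(im[v,u].sum()//3) if 0<=u<512 and 0<=v<384 else None for u,v in uv])
E
```

```text
t 18.17 deck mm [-181.    -8.5  149.2] F [-0.5 -0.1 -0.1] grip 0.004
corners [([-0.082, 0, 0], [245.4, 76.6]), ([-0.082, -0.118, 0], [377.0, 77.0]), ([-0.082, 0, 0.042], [243.6, 72.1]), ([0, 0, 0.018], [243.9, -43.8]), ([-0.16, 0, 0], [245.9, 162.1]), ([-0.16, 0, 0.018], [245.4, 166.2]), ([-0.082, 0, 0.018], [244.7, 74.9])]
-0.02 [(np.int64(165), np.int64(154), np.int64(147)), (np.int64(168), np.int64(158), np.int64(151)), (np.int64(166), np.int64(156), np.int64(150)), (np.int64(166), np.int64(157), np.int64(149)), (np.int64(162), np.int64(153), np.int64(144)), (np.int64(165), np.int64(157), np.int64(149)), (np.int64(165), np.int64(158), np.int64(148)), (np.int64(168), np.int64(159), np.int64(148)), (np.int64(175), np.int64(166), np.int64(156)), (np.int64(128), np.int64(124), np.int64(119)), (np.int64(72), np.int64(72), np.int64(78)), (np.int64(67), np.int64(71), np.int64(75)), (np.int64(75), np.int64(81), np.int64(87)), (np.int64(95), np.int64(105), np.int64(118)), (np.int64(97), np.int64(112), np.int64(126)), (np.int64(132), np.int64(133), np.int64(131)), (np.int64(184), np.int64(1
[... 2225 characters left out ...]
64(127)), (np.int64(85), np.int64(88), np.int64(96)), (np.int64(85), np.int64(89), np.int64(94)), (np.int64(85), np.int64(89), np.int64(93)), (np.int64(167), np.int64(187), np.int64(214)), (np.int64(154), np.int64(161), np.int64(175)), (np.int64(166), np.int64(158), np.int64(141)), (np.int64(233), np.int64(232), np.int64(212)), (np.int64(242), np.int64(242), np.int64(229))]
-0.088 [154, 155, 154, 153, 155, 154, 152, 156, 157, 157, 160, 108, 40, 34, 39, 41, 36, 42, 39, 37, 37, 33]
-0.07 [164, 171, 174, 171, 173, 171, 173, 169, 176, 153, 109, 105, 113, 39, 39, 41, 43, 46, 41, 44, 40, 34]
-0.05 [241, 241, 241, 241, 241, 241, 240, 240, 243, 227, 152, 169, 105, 56, 55, 62, 61, 58, 58, 56, 54, 46]
```

Front-wall edge: x ≈ −83 to −82.5 mm along its whole length (docked −82), with no visible gap at the left rail. The box is square and flush, the lid is on its stop and the arm is clear, so I hand in.

```bash
python3 - <<'E'
from h import *
print(env.sign_off())
E
```

```text
the job is handed in; nothing more can be done
None
```

I docked the tip box against the far and left rails with its lid shut, opened the lid to its stop, and handed the job in at about 18 s; by camera measurement the box sat square and flush to within about 1 mm, with the arm clear of everything.

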